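Stand the pressure meter up on the bench riser

TASK

The handheld pressure meter is lying on its back on the bench. Stand it upright on its thin bottom edge on the free stretch of the raised aluminium riser, its whole foot on the bar, with the display the right way up and looking squarely out over the riser's long front side (the one nearer the robot). Let go of it, and leave the other things where they are.

Things in the scene. Friction and masses are not known exactly. Their poses are not given: they have to be found in the camera images.
- meter: handheld pressure meter: flat grey box 150 mm long (x), 62 wide (y), 32 thick (z), about 0.3 kg; two brass stubs stick 12 mm farther out of its top end. Origin: centre of the back face, on which it starts lying, top end roughly towards the robot. x points to the top end (stubs, display half), z out of the display face. The bottom end (x = -75 mm, black band, keypad half) is flat
- meter_foot (a point): centre of the meter's bottom end face, at (-75, 0, 16) mm in the meter's frame; axes as the meter's. It comes down on the riser when the meter stands
- meter_view (a point): imaginary point 200 mm straight out from the meter's middle on the display side, at (0, 0, 216) mm in the meter's frame: shows which way the display looks
- riser: fixed plain aluminium bar on the bench, 64 mm deep (x), 300 mm long (y), 45 mm high. Origin: centre of its underside; -x points out of its long front side, towards the robot. A gauge stands on its +y end, centred about 105 mm from the middle; the rest of the top is free
- riser_top (a point): centre of the riser's flat top, 45 mm above its origin; axes as the riser's, z up
- gauge: round dial pressure gauge (58 mm dial) on a 44 x 50 mm foot, 79 mm tall, standing on one end of the riser. To be left alone; origin at the centre of its underside
- manifold: aluminium bar 45 x 130 x 22 mm carrying three black valves, 56 mm tall. To be left alone; origin at the centre of its underside
- breadboard: flat white prototyping board 165 x 55 mm, 15 mm tall. To be left alone; origin at the centre of its underside
- tape: roll of tape lying flat, 90 mm across, 19 mm tall. To be left alone; origin at the centre of its underside
- jar: clear screw-top jar, 64 mm across, 85 mm tall. To be left alone; origin at the centre of its underside
- driver: screwdriver lying on the bench. To be left alone
- spanner: open-ended spanner lying on the bench. To be left alone
Things that resemble listed ones, but are neither listed nor needed, are in the scene too. Leave any green look-alike of the meter alone.

How it is judged:
At the end, for the whole second after the job is handed in: The meter is at rest on its bottom end on the riser, upright within 0.08 rad; foot centre within 18 mm of the riser's centre line, 120 mm of its middle and 5 mm of its top's height; display looking out over the riser's front (-x) within 0.4 rad (angle between meter's own x axis and vertical below 0.08 rad and z of meter_foot in the frame of riser_top between -0.005 and 0.005 m and x of meter_foot in the frame of riser_top between -0.018 and 0.018 m and y of meter_foot in the frame of riser_top between -0.12 and 0.12 m and angle between the z axis of meter and the x axis of riser_top, either way round below 0.4 rad and x of meter_view in the frame of riser_top below -0.1 m and linear speed of meter below 0.02 m/s and angular speed of meter below 0.1 rad/s); the robot touches nothing.
It fails at once if another thing on the bench was moved by more than 25 mm (distance of any of gauge, manifold, breadboard, tape, jar, driver, spanner from where it was at the start of the episode above 0.025 m).
It also fails if it takes over 42 s, if anything falls off the work surface, if the arm or the gripper's body presses on something with over 40 N, if the wrist force passes 120 N, or if a joint passes its speed limit or range.

ROBOT

A 6-joint arm with a two-finger parallel gripper is mounted at the origin on the work surface. World frame = base frame: x ahead of the robot, y to its left, z up, the work surface at z = 0. Lengths are in m, angles in rad, forces in N, time in s.
With the tool pointing down it reaches from about 0.35 to 0.925 m from the base axis. Payload 6.4 kg.
Tool frame: the origin (TCP) lies between the finger pads; the fingertips stand 14 mm ahead of it and the grasp point (between the pads) lies 5 mm behind it; z points along the fingers, y is the line along which they close (so a half turn about z gives the same grasp; the last joint's range is limited). The gripper opens to 85 mm and grips with 20 to 120 N. Pads are 22 mm wide; open, the fingers measure 114 mm over their backs; the gripper's body (76 mm by 85 mm) begins 54 mm behind the grasp point. The pads swing forward as they close: fully open they stand 13 mm farther back than shut.
Start: joints at [-1.305, 0.245, 1.558, -0, 1.339, -0.174], TCP at [0.277, -0.588, 0.245] pointing down, gripper open.
Joint ranges: [-3.13, 3.13], [-1.02, 2.26], [0.13, 2.54], [-0.95, 4.09], [0.21, 2.88], [-2.74, 2.74]. Speed limits (rad/s): [2.57, 2.57, 3.14, 3.14, 3.14, 3.14].

INTERFACE

Orientations are given as a 3x3 rotation matrix whose columns are the frame's x, y, z axes.
In Python, from bench import r gives the robot as it stands. The module is installed in compiled form; this text tells all that it offers.
- The arm moves only by the tool play_rows, never from a script. Its argument "deltas" is a list of rows, each an object with "delta_pos": the shift along the tool's x, y, z as a fraction of full scale, a list of three; "rot": the turn, a rotation vector about the tool's x, y, z as a fraction of full scale, a list of three; "jaw": the opening, from 0 (shut) to 1 (fully open). In form: [{"delta_pos": [x, y, z], "rot": [ax, ay, az], "jaw": jaw}, ...]. A call has 1 to 8 rows; each row shifts and turns the commanded pose from where the row before left it, along the tool's axes as they then stand; what a row does not reach is not made up. Full scale, the value 1, is 10 cm for a shift and 120 degrees for a turn. A row lasts 1/8 s, in which the tool goes at most 62.5 mm and 10.7 degrees, less where a joint would pass 70% of its speed; a pose out of reach is approached as far as the arm can. A call with a number of a shift or a turn outside -1 to 1 is refused whole. A call with a gripper value outside its range is refused whole. The fingers move at their own pace and stop on an object; "squeeze" is the grip in N (left out, the last holds). Time passes only in rows, so rows that do not move let the fingers close. It gives the time, the measured TCP pose, the force, the opening and the grip force at its end, in the units of the state.
- r.sense(): the state, without advancing time (a new reading comes with each control period).
- r.snapshot(name): name is "side" or "top"; returns a dict with "color" (384x512x3 uint8, blue, green, red), "camera_matrix" (3x3 intrinsics, pixels), "rvec" (rotation vector, rad) and "tvec" (3), from world to camera coordinates, as OpenCV has them. Camera axes: x right, y down, z forward; pixel columns grow to the right and rows downward; lengths in m; the calibration is good to about 2 mm. A picture is of the moment at which its call begins. There is no depth.
- r.sign_off(): hands the job in; it is judged then, once.
The state is a dict: "clock": time; "joints": joint angles; "qd": joint speeds; "tau": joint torques, N m; "ee_pos": TCP position; "orientation": TCP orientation; "ft_force": force on the tool from outside, world axes, zero at the start; "moment": the same for the moment, N m; "grip_width": finger opening in m; "gripper_force": force on a finger pad.
Only numpy, scipy, OpenCV 4.12 (cv2) and the standard library are available. Lean on these libraries where they do the work, as an engineer would, in place of code of your own. Each camera call takes 0.05 s, during which the arm holds its last target. There are 200 camera calls.

## Working session

There is one attempt and no reset: what is moved stays moved. The work goes in short steps, Python scripts to look and compute and a tool call to move; the robot and the scene stay as the last step left them, time stands still between calls to the robot, and variables do not carry over. Pictures are saved under pics/ and viewed, at most 10 in all, crops included, and the job is handed in when it is done.

Besides the shell and the picture viewer there is one more tool, called after "Request:" as name(argument=value, ...) on one line, values as JSON. play_rows: Moves the arm, as the interface text tells. Shift numbers are shares of 10 cm and turn numbers shares of 120 degrees, none past 1 either way. Its arguments: {"type":"object","properties":{"deltas":{"type":"array","items":{"type":"object","properties":{"delta_pos":{"type":"array","items":{"type":"number","minimum":-1,"maximum":1}},"rot":{"type":"array","items":{"type":"number","minimum":-1,"maximum":1}},"jaw":{"type":"number"}}}},"squeeze":{"type":"number"}},"required":["deltas"]}

```bash
mkdir -p pics; cat > h.py <<'E'
import numpy as np, cv2
from bench import r
def load(n):
    d=np.load(f'{n}.npz'); return d
def snap(n,tag):
    s=r.snapshot(n); cv2.imwrite(f'pics/{tag}.png',s['color'])
    np.savez(f'{tag}.npz',color=s['color'],K=s['camera_matrix'],rvec=s['rvec'],tvec=s['tvec']); return s
def ray(d,uv):
    R=cv2.Rodrigues(d['rvec'])[0]; t=np.array(d['tvec']).ravel()
    p=cv2.undistortPoints(np.array(uv,float).reshape(-1,1,2),d['K'],None).reshape(-1,2)
    v=np.c_[p,np.ones(len(p))]@R; return -R.T@t, v
def plane(d,uv,z):
    c,v=ray(d,uv); return c+v*((z-c[2])/v[:,2])[:,None]
def tri(d1,u1,d2,u2):
    c1,v1=ray(d1,u1);c2,v2=ray(d2,u2);out=[]
    for a,b in zip(v1,v2):
        s=np.linalg.lstsq(np.c_[a,-b],c2-c1,rcond=None)[0]
        p,q=c1+s[0]*a,c2+s[1]*b; out.append(np.r_[(p+q)/2,np.linalg.norm(p-q)])
    return np.array(out)
E
python3 - <<'E'
from h import *
for n in('side','top'):
    s=snap(n,n+'0'); c,_=ray(np.load(n+'0.npz'),[[256,192]]); print(n,c.round(3))
a=cv2.imread('pics/side0.png');b=cv2.imread('pics/top0.png')
print(r.sense())
E
```

```text
side [0.185 1.026 1.064]
top [ 0.305 -0.015  1.682]
{'clock': 0.1, 'joints': array([-1.30509699e+00,  2.45726923e-01,  1.55892137e+00, -6.05566996e-06,
        1.33872592e+00, -1.74081649e-01]), 'qd': array([ 0.00031086, -0.00287239, -0.00255192,  0.00190607,  0.00078079,
       -0.00195836]), 'tau': array([ 2.07449964e-03, -4.30673897e+01, -3.27128291e+01,  3.14500852e-06,
        2.88517047e-03, -1.41324537e-05]), 'ee_pos': array([ 0.2766148 , -0.58765757,  0.24428585]), 'orientation': array([[ 9.04844406e-01,  4.25742148e-01, -4.73494478e-04],
       [ 4.25742304e-01, -9.04842827e-01,  1.71749072e-03],
       [ 3.02770108e-04, -1.75564850e-03, -9.99998413e-01]]), 'ft_force': array([-0.38425531,  0.28160994, -0.78969623]), 'moment': array([ 0.00447925, -0.06337319,  0.04689052]), 'gripper_force': 0.0, 'grip_width': 0.08576055289382861}
```

View pics/side0.png

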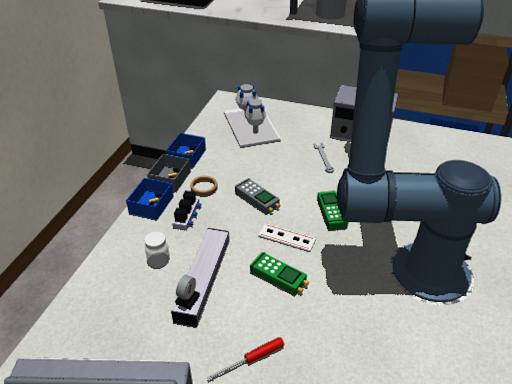

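View pics/top0.png

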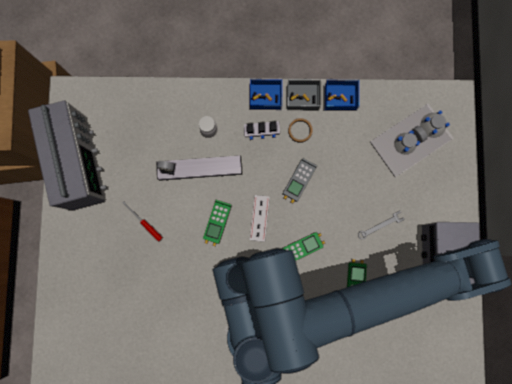

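Side view: the grey meter is near (258,196), its stubs towards (277,209). The riser runs from (218,232) to (192,318), with the gauge at (186,288). Top view: the meter is near (299,180) and the riser runs x 157–242 at y≈167. I'll enlarge both for corners.

```bash
python3 - <<'E'
from h import *
a=cv2.imread('pics/side0.png');b=cv2.imread('pics/top0.png')
# crops: side meter, side riser, top meter, top riser
def cr(im,x,y,w,h,s): return cv2.resize(im[y:y+h,x:x+w],None,fx=s,fy=s,interpolation=cv2.INTER_CUBIC)
m=np.zeros((600,800,3),np.uint8)
m[0:300,0:400]=cr(a,230,172,60,45,400/60)
m[0:300,400:800]=cr(b,270,153,60,45,400/60)[:300]
m[300:600,0:400]=cr(a,150,222,133,100,3.0)[:300,:400] if 0 else cv2.resize(a[222:327,150:290],(400,300))
m[300:600,400:800]=cv2.resize(b[130:205,150:250],(400,300))
cv2.imwrite('pics/m.png',m)
for n,im,box in(('side',a,(225,170,65,50)),('top',b,(275,150,50,55))):
    x,y,w,h=box; c=im[y:y+h,x:x+w].astype(int); v=c.max(2); sat=v-c.min(2)
    mk=(v<150).astype(np.uint8)
    k,lab,st,ce=cv2.connectedComponentsWithStats(mk); i=1+st[1:,4].argmax()
    ys,xs=np.where(lab==i); re=cv2.minAreaRect(np.c_[xs+x,ys+y].astype(np.float32)); print(n,st[i],re, cv2.boxPoints(re).round(1).tolist())
    print(v[h//2,::4].tolist())
E
```

```text
side [ 10   8  45  37 821] ((257.4790344238281, 196.55718994140625), (49.057491302490234, 21.189287185668945), 34.159690856933594) [[231.1999969482422, 191.60000610351562], [243.10000610351562, 174.0], [283.70001220703125, 201.60000610351562], [271.79998779296875, 219.10000610351562]]
[211, 206, 207, 54, 39, 37, 113, 123, 62, 94, 93, 90, 123, 217, 216, 213, 216]
top [   0    0   50   55 2698] ((299.5, 177.0), (54.0, 49.0), 90.0) [[275.0, 150.0], [324.0, 150.0], [324.0, 204.0], [275.0, 204.0]]
[142, 145, 141, 139, 104, 107, 136, 120, 111, 123, 143, 140, 146]
```

View pics/m.png

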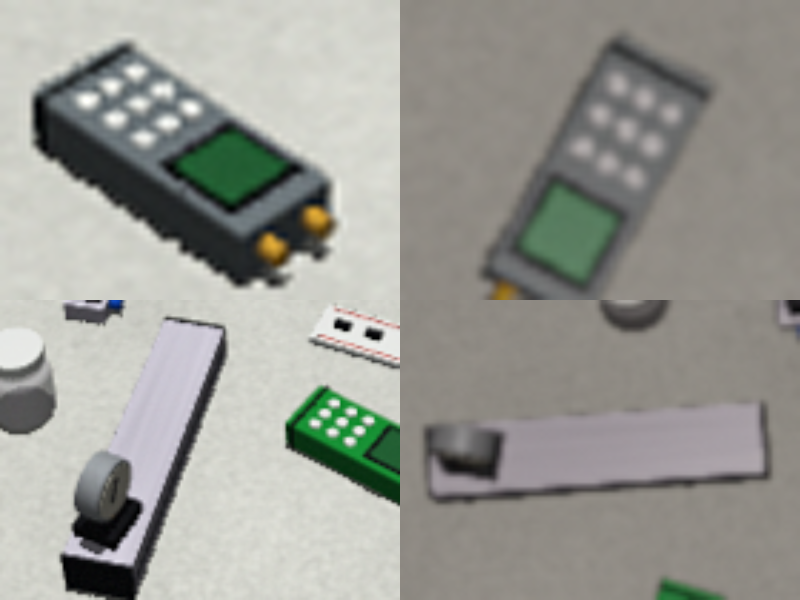

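Meter and riser corners are clearly visible in both crops: keypad end up-right in the top view, stubs towards the robot and to the left. I'll triangulate the corners.

```bash
python3 - <<'E'
from h import *
S=np.load('side0.npz');T=np.load('top0.npz')
f=lambda p,s,o:(np.array(p,float)+.5)/s-.5+np.array(o)
k=400/60
sm=f([(38,95),(130,42),(163,165),(230,122),(303,168),(232,212),(240,245)],k,(230,172))
tm=f([(218,38),(312,92),(153,173),(228,210),(180,287),(112,250),(85,270)],k,(270,153))
print('meter tri\n',tri(S,sm,T,tm).round(4))
for n,d,p in(('side',S,sm),('top',T,tm)): print(n,plane(d,p,.032)[:,:2].round(4).tolist())
sr=f([(165,20),(225,27),(138,270),(65,253)],400/140,(150,222))
tr=f([(362,103),(366,175),(32,195),(27,128)],4,(150,130))
print('riser tri\n',tri(S,sr,T,tr).round(4))
for n,d,p in(('side',S,sr),('top',T,tr)): print(n,plane(d,p,.045)[:,:2].round(4).tolist())
E
```

```text
meter tri
 [[ 6.407e-01 -1.562e-01  2.980e-02  2.300e-03]
 [ 6.104e-01 -2.072e-01  3.200e-02  3.500e-03]
 [ 5.649e-01 -1.211e-01  3.260e-02  3.100e-03]
 [ 5.445e-01 -1.619e-01  3.230e-02  4.500e-03]
 [ 5.010e-01 -1.361e-01  3.530e-02  6.300e-03]
 [ 5.230e-01 -9.920e-02  3.190e-02  2.200e-03]
 [ 5.137e-01 -8.480e-02  2.560e-02  3.000e-04]]
side [[0.6385, -0.1536], [0.6086, -0.2072], [0.5635, -0.1218], [0.5423, -0.1624], [0.4988, -0.14], [0.5219, -0.0991], [0.5115, -0.0779]]
top [[0.6414, -0.1558], [0.6122, -0.2069], [0.5665, -0.1209], [0.5468, -0.1616], [0.5045, -0.1359], [0.5241, -0.099], [0.513, -0.0845]]
riser tri
 [[0.6465 0.0695 0.0413 0.0017]
 [0.581  0.0648 0.0457 0.0008]
 [0.5553 0.3649 0.0413 0.0078]
 [0.6179 0.371  0.0474 0.0028]]
side [[0.6439, 0.073], [0.5817, 0.0641], [0.5499, 0.3669], [0.6175, 0.3693]]
top [[0.6465, 0.0696], [0.5807, 0.0647], [0.5586, 0.3651], [0.6197, 0.372]]
```

The points check out: the meter top triangulates to about 32 mm, 60×148 mm, with its x axis at 150° azimuth. The riser top comes to about 44 mm, yawed 5°. As the meter lies, tilting it up directly would leave the display facing away from the robot, so it also needs a half turn about the forearm. I'll grasp it across its width with the tool tilted 25°.

```bash
cat > plan.py <<'E'
from h import *
import json
from scipy.spatial.transform import Rotation as Ro, Slerp
A=np.deg2rad(25)
M=np.array([[np.cos(A),0,-np.sin(A)],[0,-1,0],[-np.sin(A),0,-np.cos(A)]]).T.copy()  # cols below
M=np.c_[[np.cos(A),0,-np.sin(A)],[0,-1,0],[-np.sin(A),0,-np.cos(A)]]
az=np.deg2rad(150); RM0=Ro.from_euler('z',az).as_matrix(); PM0=np.array([.560,-.1435,0])
ry=np.deg2rad(5.0); RX=np.array([np.cos(ry),np.sin(ry),0]); RY=np.array([-np.sin(ry),np.cos(ry),0])
RZ=np.array([0,0,1.]); RMF=np.c_[RZ,np.cross(-RX,RZ),-RX]; FOOT=np.array([.600,.2175,.045])-.05*RY
G=np.array([.008,0,.020])  # TCP in meter frame
def cur():
    s=r.sense(); return np.array(s['ee_pos']),np.array(s['orientation'])
def rows(p1,R1,n,jaw,p0=None,R0=None):
    if p0 is None: p0,R0=cur()
    rv=Ro.from_matrix(R0.T@R1).as_rotvec(); out=[]
    print('dist %.3f angle %.1f'%(np.linalg.norm(p1-p0),np.rad2deg(np.linalg.norm(rv))), 'per row rot',(rv/n/np.deg2rad(120)).round(4))
    for i in range(n):
        Ri=R0@Ro.from_rotvec(rv*i/n).as_matrix()
        out.append({"delta_pos":[float(x) for x in (Ri.T@(p1-p0)/n/.1).round(3)],"rot":[float(x) for x in (rv/n/np.deg2rad(120)).round(4)],"jaw":jaw})
    print(json.dumps(out))
E
python3 - <<'E'
from plan import *
R=RM0@M; g=PM0+RM0@G; print(g,R.round(3).tolist())
rows(g-.12*R[:,2],R,16,1)
E
```

```text
[ 0.5530718 -0.1395     0.02     ] [[-0.785, 0.5, 0.366], [0.453, 0.866, -0.211], [-0.423, 0.0, -0.906]]
dist 0.540 angle 126.2 per row rot [-0.0142 -0.0075 -0.0638]
[{"delta_pos": [0.257, -0.206, 0.073], "rot": [-0.0142, -0.0075, -0.0638], "jaw": 1}, {"delta_pos": [0.284, -0.172, 0.063], "rot": [-0.0142, -0.0075, -0.0638], "jaw": 1}, {"delta_pos": [0.305, -0.134, 0.054], "rot": [-0.0142, -0.0075, -0.0638], "jaw": 1}, {"delta_pos": [0.321, -0.094, 0.045], "rot": [-0.0142, -0.0075, -0.0638], "jaw": 1}, {"delta_pos": [0.331, -0.051, 0.038], "rot": [-0.0142, -0.0075, -0.0638], "jaw": 1}, {"delta_pos": [0.336, -0.008, 0.032], "rot": [-0.0142, -0.0075, -0.0638], "jaw": 1}, {"delta_pos": [0.334, 0.036, 0.027], "rot": [-0.0142, -0.0075, -0.0638], "jaw": 1}, {"delta_pos": [0.327, 0.08, 0.024], "rot": [-0.0142, -0.0075, -0.0638], "jaw": 1}, {"delta_pos": [0.314, 0.122, 0.022], "rot": [-0.0142, -0.0075, -0.0638], "jaw": 1}, {"delta_pos": [0.295, 0.162, 0.021], "rot": [-0.0142, -0.0075, -0.0638], "jaw": 1}, {"delta_pos": [0.271, 0.199, 0.022], "rot": [-0.0142, -0.0075, -0.0638], "jaw": 1}, {"delta_pos": [0.243, 0.233, 0.025], "rot": [-0.0142, -0.0075, -0.0638], "jaw": 1}, {"delta_pos": [0.21, 0.263, 0.028], "rot": [-0.0142, -0.0075, -0.0638], "jaw": 1}, {"delta_pos": [0.174, 0.287, 0.034], "rot": [-0.0142, -0.0075, -0.0638], "jaw": 1}, {"delta_pos": [0.135, 0.307, 0.04], "rot": [-0.0142, -0.0075, -0.0638], "jaw": 1}, {"delta_pos": [0.093, 0.321, 0.048], "rot": [-0.0142, -0.0075, -0.0638], "jaw": 1}]
```

Request:
play_rows(deltas=[{"delta_pos": [0.26,-0.21,0.07],"rot": [-0.014,-0.0075,-0.064],"jaw": 1},{"delta_pos": [0.28,-0.17,0.06],"rot": [-0.014,-0.0075,-0.064],"jaw": 1},{"delta_pos": [0.31,-0.13,0.05],"rot": [-0.014,-0.0075,-0.064],"jaw": 1},{"delta_pos": [0.32,-0.09,0.05],"rot": [-0.014,-0.0075,-0.064],"jaw": 1},{"delta_pos": [0.33,-0.05,0.04],"rot": [-0.014,-0.0075,-0.064],"jaw": 1},{"delta_pos": [0.34,-0.01,0.03],"rot": [-0.014,-0.0075,-0.064],"jaw": 1},{"delta_pos": [0.33,0.04,0.03],"rot": [-0.014,-0.0075,-0.064],"jaw": 1},{"delta_pos": [0.33,0.08,0.02],"rot": [-0.014,-0.0075,-0.064],"jaw": 1}])

```text
clock: 1.1
ee_pos: [0.3936, -0.35, 0.1871]
orientation: [[0.061, 0.991, 0.118], [0.975, -0.034, -0.222], [-0.216, 0.128, -0.968]]
ft_force: [0.4, -0.5, -0.1]
grip_width: 0.0855
gripper_force: 0.0
```

Request:
play_rows(deltas=[{"delta_pos": [0.31,0.12,0.02],"rot": [-0.014,-0.0075,-0.064],"jaw": 1},{"delta_pos": [0.3,0.16,0.02],"rot": [-0.014,-0.0075,-0.064],"jaw": 1},{"delta_pos": [0.27,0.2,0.02],"rot": [-0.014,-0.0075,-0.064],"jaw": 1},{"delta_pos": [0.24,0.23,0.02],"rot": [-0.014,-0.0075,-0.064],"jaw": 1},{"delta_pos": [0.21,0.26,0.03],"rot": [-0.014,-0.0075,-0.064],"jaw": 1},{"delta_pos": [0.17,0.29,0.03],"rot": [-0.014,-0.0075,-0.064],"jaw": 1},{"delta_pos": [0.14,0.31,0.04],"rot": [-0.014,-0.0075,-0.064],"jaw": 1},{"delta_pos": [0.09,0.32,0.05],"rot": [-0.014,-0.0075,-0.064],"jaw": 1}])

```text
clock: 2.1
ee_pos: [0.5078, -0.113, 0.1295]
orientation: [[-0.792, 0.491, 0.363], [0.443, 0.871, -0.212], [-0.42, -0.007, -0.907]]
ft_force: [-0.3, -0.8, -0.1]
grip_width: 0.0852
gripper_force: 0.0
```

```bash
python3 - <<'E'
from plan import *
s=r.sense(); print(s['joints'].round(3),s['ee_pos'].round(4))
R=RM0@M; g=PM0+RM0@G
rows(g-.06*R[:,2],R,3,1)
snap('side','side1');snap('top','top1')
E
```

```text
[-0.415 -0.116  2.213 -0.082  0.615 -1.417] [ 0.5078 -0.113   0.1295]
dist 0.061 angle 0.7 per row rot [-0.0003 -0.0004  0.002 ]
[{"delta_pos": [-0.005, -0.001, 0.205], "rot": [-0.0003, -0.0004, 0.002], "jaw": 1}, {"delta_pos": [-0.004, -0.001, 0.205], "rot": [-0.0003, -0.0004, 0.002], "jaw": 1}, {"delta_pos": [-0.004, -0.001, 0.205], "rot": [-0.0003, -0.0004, 0.002], "jaw": 1}]
```

Request:
play_rows(deltas=[{"delta_pos": [-0.005,0,0.2],"rot": [0,0,0.002],"jaw": 1},{"delta_pos": [-0.005,0,0.2],"rot": [0,0,0.002],"jaw": 1},{"delta_pos": [-0.005,0,0.2],"rot": [0,0,0.002],"jaw": 1},{"delta_pos": [0,0,0.1],"rot": [0,0,0],"jaw": 1}])

```text
clock: 2.7
ee_pos: [0.534, -0.1304, 0.0663]
orientation: [[-0.783, 0.506, 0.361], [0.459, 0.863, -0.212], [-0.419, -0.001, -0.908]]
ft_force: [0.3, 0.2, -0.2]
grip_width: 0.0858
gripper_force: 0.0
```

```bash
python3 - <<'E'
from plan import *
s=r.sense(); print(s['joints'].round(3),s['ee_pos'].round(4))
R=RM0@M; g=PM0+RM0@G
rows(g,R,4,1)
S=snap('side','side2')['color'];T=snap('top','top2')['color']
m=np.hstack([cv2.resize(S[140:240,200:320],(480,400)),cv2.resize(T[130:230,255:335],(320,400))])
cv2.imwrite('pics/m2.png',m)
E
```

```text
[-0.426  0.09   2.157 -0.098  0.467 -1.388] [ 0.534  -0.1304  0.0663]
dist 0.051 angle 0.5 per row rot [-0.0004 -0.0005 -0.0007]
[{"delta_pos": [0.001, 0.005, 0.127], "rot": [-0.0004, -0.0005, -0.0007], "jaw": 1}, {"delta_pos": [0.001, 0.004, 0.127], "rot": [-0.0004, -0.0005, -0.0007], "jaw": 1}, {"delta_pos": [0.001, 0.004, 0.127], "rot": [-0.0004, -0.0005, -0.0007], "jaw": 1}, {"delta_pos": [0.001, 0.004, 0.127], "rot": [-0.0004, -0.0005, -0.0007], "jaw": 1}]
```

View pics/m2.png

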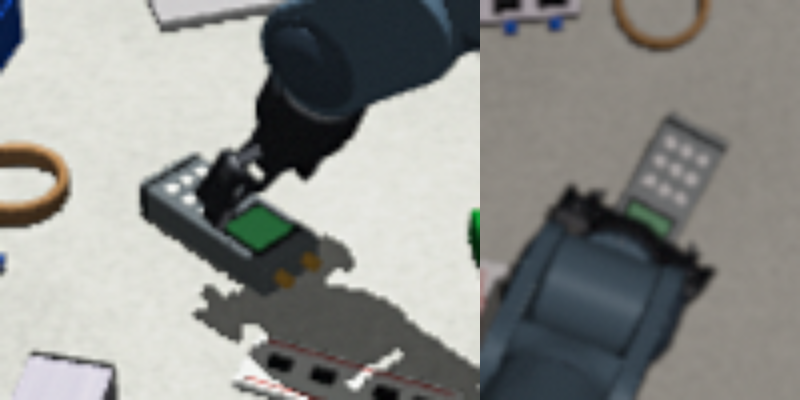

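Fingers straddle the meter symmetrically: top view at (572,195) and (708,270), with the meter's centre line passing midway. Descending and gripping.

Request:
play_rows(deltas=[{"delta_pos": [0,0.005,0.13],"rot": [0,0,0],"jaw": 1},{"delta_pos": [0,0.005,0.13],"rot": [0,0,0],"jaw": 1},{"delta_pos": [0,0.005,0.13],"rot": [0,0,0],"jaw": 1},{"delta_pos": [0,0,0.12],"rot": [0,0,0],"jaw": 1},{"delta_pos": [0,0,0],"rot": [0,0,0],"jaw": 1}])

```text
clock: 3.42
ee_pos: [0.5534, -0.1394, 0.0206]
orientation: [[-0.784, 0.505, 0.362], [0.458, 0.863, -0.212], [-0.419, -0.001, -0.908]]
ft_force: [-0.4, 0.6, -0.2]
grip_width: 0.0854
gripper_force: 0.0
```

Request:
play_rows(deltas=[{"jaw": 0.5,"delta_pos": [0,0,0],"rot": [0,0,0]},{"jaw": 0.3,"delta_pos": [0,0,0],"rot": [0,0,0]},{"jaw": 0.3,"delta_pos": [0,0,0],"rot": [0,0,0]},{"jaw": 0.3,"delta_pos": [0,0,0],"rot": [0,0,0]},{"jaw": 0.3,"delta_pos": [0,0,0],"rot": [0,0,0]},{"jaw": 0.3,"delta_pos": [0,0,0],"rot": [0,0,0]}], squeeze=60)

```text
clock: 4.18
ee_pos: [0.5541, -0.1395, 0.0219]
orientation: [[-0.783, 0.504, 0.364], [0.457, 0.864, -0.213], [-0.421, -0.001, -0.907]]
ft_force: [-3.4, 0.7, 6.8]
grip_width: 0.0607
gripper_force: 66.3
```

```bash
python3 - <<'E'
from plan import *
s=r.sense(); print(s['joints'].round(3),s['ee_pos'].round(4),s['grip_width'],s['gripper_force'],s['ft_force'])
p,R=cur()
RA=RM0; T=RMF@RM0.T@R   # tool orientation at placing if grasp rigid
rel=RM0.T@(p-PM0); print('TCP in meter',rel.round(4), 'tool in meter err deg',np.rad2deg(Ro.from_matrix(M.T@RM0.T@R).as_rotvec()).round(2))
pf=FOOT+RMF@(rel-np.array([-.075,0,.016])); print('final tcp',pf.round(4),T.round(3).tolist())
rv=Ro.from_matrix(R.T@T); print('axis world',(R@rv.as_rotvec()/rv.magnitude()).round(3),np.rad2deg(rv.magnitude()))
np.savez('grasp.npz',rel=rel,R=R,T=T,pf=pf)
rows(p+[0,0,.16],R,4,.3)
E
```

```text
[-0.426  0.234  2.103 -0.12   0.374 -1.367] [ 0.5541 -0.1395  0.0219] 0.060704471053918276 66.2589418888092 [-3.40928278  0.745505    6.76569648]
TCP in meter [ 0.0071 -0.0005  0.0219] tool in meter err deg [0.16 0.07 0.24]
final tcp [0.5985 0.1667 0.1271] [[0.42, 0.088, 0.903], [0.033, -0.996, 0.082], [0.907, -0.005, -0.421]]
axis world [ 0.707 -0.157 -0.69 ] 155.44682653335255
dist 0.160 angle 0.0 per row rot [0. 0. 0.]
[{"delta_pos": [-0.169, -0.0, -0.363], "rot": [0.0, 0.0, 0.0], "jaw": 0.3}, {"delta_pos": [-0.169, -0.0, -0.363], "rot": [0.0, 0.0, 0.0], "jaw": 0.3}, {"delta_pos": [-0.169, -0.0, -0.363], "rot": [0.0, 0.0, 0.0], "jaw": 0.3}, {"delta_pos": [-0.169, -0.0, -0.363], "rot": [0.0, 0.0, 0.0], "jaw": 0.3}]
```

Request:
play_rows(deltas=[{"delta_pos": [-0.06,0,-0.14],"rot": [0,0,0],"jaw": 0.3},{"delta_pos": [-0.13,0,-0.28],"rot": [0,0,0],"jaw": 0.3},{"delta_pos": [-0.13,0,-0.28],"rot": [0,0,0],"jaw": 0.3},{"delta_pos": [-0.13,0,-0.28],"rot": [0,0,0],"jaw": 0.3},{"delta_pos": [-0.13,0,-0.28],"rot": [0,0,0],"jaw": 0.3},{"delta_pos": [-0.13,0,-0.28],"rot": [0,0,0],"jaw": 0.3},{"delta_pos": [-0.13,0,-0.28],"rot": [0,0,0],"jaw": 0.3}], squeeze=70)

```text
clock: 5.05
ee_pos: [0.5526, -0.1386, 0.2223]
orientation: [[-0.784, 0.505, 0.362], [0.458, 0.863, -0.212], [-0.419, -0.0, -0.908]]
ft_force: [0.7, -0.5, -3.0]
grip_width: 0.0609
gripper_force: 77.9
```

```bash
cat > kin.py <<'E'
from plan import *
from scipy.optimize import least_squares
def fk(q,P):
    d,a,h,L1,L2,L3=P; Rz=Ro.from_euler('z',q[0])
    u=lambda f:np.array([np.sin(f),0,np.cos(f)])
    f=q[1]+q[2]
    Rt=Rz*Ro.from_euler('y',f)*Ro.from_euler('z',q[3])*Ro.from_euler('y',q[4])*Ro.from_euler('z',q[5]+C6)
    return Rz.apply(np.array([a,d,h])+L1*u(q[1])+L2*u(f))+L3*Rt.apply([0,0,1]),Rt
C6=np.pi/2
E
python3 - <<'E'
from kin import *
s=r.sense(); print(s['joints'].round(4).tolist(),s['ee_pos'].round(4),s['grip_width'],s['gripper_force'],s['ft_force'].round(1))
Q=[[-1.30510,.24573,1.55892,0,1.33873,-.17408],[-.415,-.116,2.213,-.082,.615,-1.417],[-.426,.09,2.157,-.098,.467,-1.388],[-.426,.234,2.103,-.12,.374,-1.367],s['joints']]
X=[[.27661,-.58766,.24429],[.5078,-.113,.1295],[.534,-.1304,.0663],[.5541,-.1395,.0219],s['ee_pos']]
f=lambda P:np.concatenate([fk(q,P)[0]-x for q,x in zip(Q,X)])
o=least_squares(f,[.1,0,.3,.45,.4,.25]); print(o.x.round(4),'max res mm',abs(o.fun).max()*1e3)
for c in(np.pi/2,-np.pi/2):
    import kin; kin.C6=c; print(c,np.rad2deg((fk(s['joints'],o.x)[1].inv()*Ro.from_matrix(s['orientation'])).magnitude()))
np.save('P.npy',o.x)
E
```

```text
[-0.4262, -0.1319, 2.0371, -0.0598, 0.8066, -1.4361] [ 0.5526 -0.1386  0.2223] 0.060928180671338775 77.899911403656 [ 0.7 -0.5 -3. ]
[0.1091 0.045  0.1761 0.3466 0.5234 0.1417] max res mm 6.670367314483783
1.5707963267948966 1.8221084514142633e-14
-1.5707963267948966 180.0
```

```bash
python3 - <<'E'
import re
t=open('kin.py').read().replace("d,a,h,L1,L2,L3=P","d,a,h,L1,L2,L3,e=P").replace("+L2*u(f))","+L2*u(f)+e*u(f+np.pi/2))")
open('kin.py','w').write(t)
from kin import *
s=r.sense(); R=s['orientation']
Q=[[-1.30510,.24573,1.55892,0,1.33873,-.17408],[-.415,-.116,2.213,-.082,.615,-1.417],[-.426,.09,2.157,-.098,.467,-1.388],[-.426,.234,2.103,-.12,.374,-1.367],s['joints']]
X=[[.27661,-.58766,.24429],[.5078,-.113,.1295],[.534,-.1304,.0663],[.5541,-.1395,.0219],s['ee_pos']]
f=lambda P:np.concatenate([fk(q,P)[0]-x for q,x in zip(Q,X)])
o=least_squares(f,[.1,0,.3,.45,.4,.25,0]); print(o.x.round(4),'max res mm',abs(o.fun).max()*1e3); np.save('P.npy',o.x); P=o.x
g=np.load('grasp.npz'); lo=np.array([-3.13,-1.02,.13,-.95,.21,-2.74]);hi=np.array([3.13,2.26,2.54,4.09,2.88,2.74])
q0=s['joints']
for dz in(0,.06,.12):
    best=None
    def cost(q):
        p,T=fk(q,P); return np.r_[(p-g['pf']-[0,0,dz])*5,(T.inv()*Ro.from_matrix(g['T'])).as_rotvec()]
    for q4 in(1.6,2.5,3.14,3.6):
      for q6 in(-1.4,-2,1.5):
        x0=np.array([.2,-.3,2.1,q4,.7,q6]); z=least_squares(cost,x0,bounds=(lo,hi))
        if best is None or z.cost<best.cost: best=z
    print(dz,best.x.round(3),best.cost)
    if dz==.12: np.save('qpre.npy',best.x)
print(q0)
E
```

```text
[1.126e-01 2.000e-04 2.731e-01 4.204e-01 5.684e-01 2.406e-01 6.610e-02] max res mm 0.3387305672081231
0 [ 0.089  0.129  2.264  3.139  0.387 -1.563] 9.931037069532207e-32
0.06 [ 0.089 -0.028  2.269  3.137  0.235 -1.561] 2.7377905250566625e-31
0.12 [ 0.091 -0.134  2.275  3.155  0.21  -1.578] 0.003085274956302623
[-0.42615777 -0.13186219  2.03714808 -0.05983622  0.80660102 -1.43612873]
```

```bash
cat > path.py <<'E'
from kin import *
P=np.load('P.npy'); g=np.load('grasp.npz')
lo=np.array([-3.13,-1.02,.13,-.95,.21,-2.74]);hi=np.array([3.13,2.26,2.54,4.09,2.88,2.74])
def ik(p,R,x0):
    c=lambda q:np.r_[(fk(q,P)[0]-p)*5,(fk(q,P)[1].inv()*Ro.from_matrix(R)).as_rotvec()]
    z=least_squares(c,x0,bounds=(lo,hi)); return z.x,z.cost
MT=(RM0.T@g['R']).T   # meter orientation in tool frame
cor=np.array([[x,y,z] for x in(-.075,.087) for y in(-.031,.031) for z in(0,.032)])
def corners(p,R): return p+(cor-g['rel'])@(R@MT).T
def prof(qs):
    out=[]
    for q in qs:
        p,T=fk(q,P); out.append((p,T.as_matrix()))
    return out
def emit(pl,jaw=.3):
    rows=[]
    for (p0,R0),(p1,R1) in zip(pl[:-1],pl[1:]):
        rows.append((np.r_[(R0.T@(p1-p0)/.1).round(3),(Ro.from_matrix(R0.T@R1).as_rotvec()/np.deg2rad(120)).round(3)]).tolist())
    for x in rows: print('{"delta_pos":%s,"rot":%s,"jaw":%s}'%(x[:3],x[3:],jaw))
E
python3 - <<'E'
from path import *
q0=r.sense()['joints']
q1,c=ik(g['pf']+[0,0,.055],g['T'],[.089,-.02,2.27,3.13,.24,-1.56]); print(q1.round(3),c)
qs=[q0+(q1-q0)*t for t in np.linspace(0,1,21)]
pl=prof(qs)
for i in range(0,21,2):
    p,R=pl[i];c=corners(p,R); W=p-R[:,2]*P[5]; j=c[:,2].argmin()
    print(i,p.round(3),'minz %.3f at'%c[j,2],c[j,:2].round(2),'wrist',W.round(2))
E
```

```text
[ 0.089 -0.016  2.269  3.137  0.248 -1.561] 1.5323155865585807e-25
0 [ 0.553 -0.139  0.222] minz 0.200 at [ 0.61 -0.21] wrist [ 0.47 -0.09  0.44]
2 [ 0.58  -0.062  0.212] minz 0.180 at [ 0.64 -0.13] wrist [ 0.47 -0.06  0.42]
4 [0.604 0.006 0.216] minz 0.174 at [ 0.66 -0.05] wrist [ 0.46 -0.04  0.41]
6 [0.622 0.06  0.227] minz 0.176 at [0.67 0.01] wrist [ 0.46 -0.01  0.39]
8 [0.635 0.101 0.242] minz 0.181 at [0.69 0.06] wrist [0.45 0.01 0.37]
10 [0.644 0.127 0.253] minz 0.184 at [0.69 0.09] wrist [0.45 0.04 0.36]
12 [0.647 0.143 0.258] minz 0.181 at [0.69 0.12] wrist [0.44 0.06 0.34]
14 [0.645 0.15  0.253] minz 0.170 at [0.65 0.12] wrist [0.43 0.08 0.33]
16 [0.636 0.154 0.238] minz 0.150 at [0.64 0.14] wrist [0.41 0.11 0.31]
18 [0.621 0.159 0.213] minz 0.126 at [0.61 0.17] wrist [0.4  0.13 0.3 ]
20 [0.599 0.167 0.182] minz 0.100 at [0.62 0.2 ] wrist [0.38 0.15 0.28]
```

Kinematic model fits to 0.3 mm. The joint-interpolated swing is clear of everything: the lowest meter point stays at least 100 mm above the bench. Emitting rows for the swing.

```bash
python3 - <<'E'
from path import *
q0=r.sense()['joints']
q1,c=ik(g['pf']+[0,0,.055],g['T'],[.089,-.02,2.27,3.13,.24,-1.56])
pl=prof([q0+(q1-q0)*t for t in np.linspace(0,1,25)])
emit(pl[:17])
E
```

```text
{"delta_pos":[0.081, 0.344, 0.03],"rot":[-0.05, 0.002, 0.033],"jaw":0.3}
{"delta_pos":[0.093, 0.323, 0.039],"rot":[-0.048, 0.003, 0.035],"jaw":0.3}
{"delta_pos":[0.103, 0.299, 0.046],"rot":[-0.046, 0.004, 0.036],"jaw":0.3}
{"delta_pos":[0.111, 0.274, 0.052],"rot":[-0.044, 0.004, 0.038],"jaw":0.3}
{"delta_pos":[0.117, 0.248, 0.056],"rot":[-0.042, 0.004, 0.04],"jaw":0.3}
{"delta_pos":[0.12, 0.22, 0.058],"rot":[-0.039, 0.004, 0.042],"jaw":0.3}
{"delta_pos":[0.122, 0.191, 0.058],"rot":[-0.037, 0.004, 0.044],"jaw":0.3}
{"delta_pos":[0.12, 0.162, 0.057],"rot":[-0.035, 0.004, 0.045],"jaw":0.3}
{"delta_pos":[0.116, 0.133, 0.054],"rot":[-0.032, 0.003, 0.047],"jaw":0.3}
{"delta_pos":[0.109, 0.105, 0.05],"rot":[-0.03, 0.002, 0.048],"jaw":0.3}
{"delta_pos":[0.1, 0.077, 0.045],"rot":[-0.027, 0.001, 0.05],"jaw":0.3}
{"delta_pos":[0.087, 0.051, 0.039],"rot":[-0.025, 0.0, 0.051],"jaw":0.3}
{"delta_pos":[0.073, 0.027, 0.032],"rot":[-0.023, -0.001, 0.052],"jaw":0.3}
{"delta_pos":[0.056, 0.005, 0.024],"rot":[-0.02, -0.002, 0.053],"jaw":0.3}
{"delta_pos":[0.038, -0.015, 0.017],"rot":[-0.018, -0.004, 0.054],"jaw":0.3}
{"delta_pos":[0.018, -0.033, 0.009],"rot":[-0.016, -0.005, 0.054],"jaw":0.3}
```

Request:
play_rows(deltas=[{"delta_pos": [0.08,0.34,0.03],"rot": [-0.05,0.002,0.033],"jaw": 0.3},{"delta_pos": [0.09,0.32,0.04],"rot": [-0.048,0.003,0.035],"jaw": 0.3},{"delta_pos": [0.1,0.3,0.05],"rot": [-0.046,0.004,0.036],"jaw": 0.3},{"delta_pos": [0.11,0.27,0.05],"rot": [-0.044,0.004,0.038],"jaw": 0.3},{"delta_pos": [0.12,0.25,0.06],"rot": [-0.042,0.004,0.04],"jaw": 0.3},{"delta_pos": [0.12,0.22,0.06],"rot": [-0.039,0.004,0.042],"jaw": 0.3},{"delta_pos": [0.12,0.19,0.06],"rot": [-0.037,0.004,0.044],"jaw": 0.3},{"delta_pos": [0.12,0.16,0.06],"rot": [-0.035,0.004,0.045],"jaw": 0.3}])

```text
clock: 6.05
ee_pos: [0.6278, 0.0749, 0.2299]
orientation: [[-0.468, 0.534, 0.704], [0.881, 0.344, 0.325], [-0.069, 0.773, -0.631]]
ft_force: [1.2, 0.9, -1.8]
grip_width: 0.0607
gripper_force: 78.0
```

```bash
python3 - <<'E'
from path import *
s=r.sense();q0=s['joints'];print(q0.round(3),s['grip_width'],s['gripper_force'])
q1,c=ik(g['pf']+[0,0,.055],g['T'],[.089,-.02,2.27,3.13,.24,-1.56])
pl=prof([q0+(q1-q0)*t for t in np.linspace(0,1,17)])
emit(pl)
E
```

```text
[-0.255 -0.088  2.115  1.02   0.616 -1.493] 0.06071146516061324 78.04835200309753
{"delta_pos":[0.114, 0.132, 0.053],"rot":[-0.032, 0.003, 0.047],"jaw":0.3}
{"delta_pos":[0.108, 0.104, 0.048],"rot":[-0.029, 0.002, 0.049],"jaw":0.3}
{"delta_pos":[0.099, 0.076, 0.043],"rot":[-0.027, 0.001, 0.05],"jaw":0.3}
{"delta_pos":[0.087, 0.05, 0.037],"rot":[-0.025, 0.0, 0.051],"jaw":0.3}
{"delta_pos":[0.073, 0.026, 0.03],"rot":[-0.022, -0.001, 0.052],"jaw":0.3}
{"delta_pos":[0.057, 0.004, 0.023],"rot":[-0.02, -0.002, 0.053],"jaw":0.3}
{"delta_pos":[0.039, -0.016, 0.015],"rot":[-0.018, -0.004, 0.054],"jaw":0.3}
{"delta_pos":[0.019, -0.033, 0.008],"rot":[-0.016, -0.005, 0.054],"jaw":0.3}
{"delta_pos":[-0.002, -0.048, 0.0],"rot":[-0.014, -0.007, 0.055],"jaw":0.3}
{"delta_pos":[-0.024, -0.059, -0.007],"rot":[-0.013, -0.008, 0.055],"jaw":0.3}
{"delta_pos":[-0.047, -0.068, -0.014],"rot":[-0.011, -0.01, 0.055],"jaw":0.3}
{"delta_pos":[-0.07, -0.073, -0.02],"rot":[-0.01, -0.012, 0.055],"jaw":0.3}
{"delta_pos":[-0.092, -0.076, -0.025],"rot":[-0.009, -0.013, 0.055],"jaw":0.3}
{"delta_pos":[-0.114, -0.075, -0.029],"rot":[-0.008, -0.014, 0.055],"jaw":0.3}
{"delta_pos":[-0.135, -0.072, -0.033],"rot":[-0.007, -0.016, 0.055],"jaw":0.3}
{"delta_pos":[-0.154, -0.066, -0.035],"rot":[-0.007, -0.017, 0.055],"jaw":0.3}
```

j4 is turning the right way and the grip is firm. Continuing.

Request:
play_rows(deltas=[{"delta_pos": [0.11,0.13,0.05],"rot": [-0.032,0.003,0.047],"jaw": 0.3},{"delta_pos": [0.11,0.1,0.05],"rot": [-0.029,0.002,0.049],"jaw": 0.3},{"delta_pos": [0.1,0.08,0.04],"rot": [-0.027,0.001,0.05],"jaw": 0.3},{"delta_pos": [0.09,0.05,0.04],"rot": [-0.025,0,0.051],"jaw": 0.3},{"delta_pos": [0.07,0.03,0.03],"rot": [-0.022,-0.001,0.052],"jaw": 0.3},{"delta_pos": [0.06,0,0.02],"rot": [-0.02,-0.002,0.053],"jaw": 0.3},{"delta_pos": [0.04,-0.02,0.02],"rot": [-0.018,-0.004,0.054],"jaw": 0.3},{"delta_pos": [0.02,-0.03,0.01],"rot": [-0.016,-0.005,0.054],"jaw": 0.3}])

```text
clock: 7.05
ee_pos: [0.646, 0.147, 0.2533]
orientation: [[-0.027, 0.432, 0.902], [0.776, -0.559, 0.291], [0.63, 0.708, -0.32]]
ft_force: [0.7, 0.2, -2.9]
grip_width: 0.0606
gripper_force: 78.1
```

Request:
play_rows(deltas=[{"delta_pos": [0,-0.05,0],"rot": [-0.014,-0.007,0.055],"jaw": 0.3},{"delta_pos": [-0.02,-0.06,-0.01],"rot": [-0.013,-0.008,0.055],"jaw": 0.3},{"delta_pos": [-0.05,-0.07,-0.01],"rot": [-0.011,-0.01,0.055],"jaw": 0.3},{"delta_pos": [-0.07,-0.07,-0.02],"rot": [-0.01,-0.012,0.055],"jaw": 0.3},{"delta_pos": [-0.09,-0.08,-0.03],"rot": [-0.009,-0.013,0.055],"jaw": 0.3},{"delta_pos": [-0.11,-0.08,-0.03],"rot": [-0.008,-0.014,0.055],"jaw": 0.3},{"delta_pos": [-0.13,-0.07,-0.03],"rot": [-0.007,-0.016,0.055],"jaw": 0.3},{"delta_pos": [-0.14,-0.07,-0.04],"rot": [-0.007,-0.017,0.055],"jaw": 0.3}])

```text
clock: 8.05
ee_pos: [0.5976, 0.1678, 0.1832]
orientation: [[0.424, 0.087, 0.902], [0.033, -0.996, 0.08], [0.905, -0.004, -0.425]]
ft_force: [0.4, -0.1, -2.2]
grip_width: 0.0609
gripper_force: 78.1
```

```bash
python3 - <<'E'
from path import *
s=r.sense();q0=s['joints'];print(q0.round(3),s['grip_width'],s['gripper_force'])
p,R=cur(); rows(g['pf']+[0,0,.055],g['T'],2,.3)
S=snap('side','side3')['color'];T=snap('top','top3')['color']
m=np.hstack([cv2.resize(S[175:325,150:300],(450,450)),cv2.resize(T[110:230,150:243],(349,450))])
cv2.imwrite('pics/m3.png',m)
E
```

```text
[ 0.093 -0.021  2.269  3.158  0.238 -1.581] 0.0608857190673163 78.09017478544376
dist 0.002 angle 0.2 per row rot [0.0004 0.0009 0.0001]
[{"delta_pos": [-0.003, 0.006, 0.006], "rot": [0.0004, 0.0009, 0.0001], "jaw": 0.3}, {"delta_pos": [-0.003, 0.006, 0.006], "rot": [0.0004, 0.0009, 0.0001], "jaw": 0.3}]
```

View pics/m3.png

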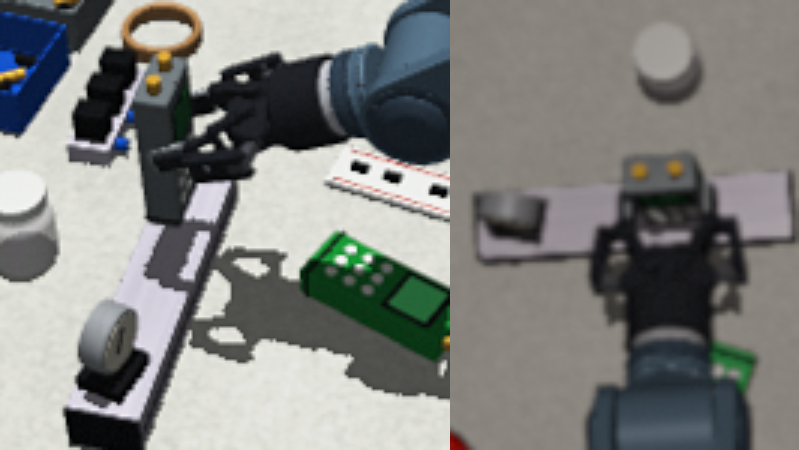

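The meter hangs upright over the riser with its display towards the robot. Side view: near-face corners at about (150,217), (183,222) and (135,97), (160,107) in the crop. Stubs in the top view are at (640,170) and (676,168). I'll check these against the expected hanging pose.

```bash
python3 - <<'E'
from path import *
p,R=cur(); RM=R@MT.T.T if 0 else R@MT
f=lambda pts: p+(np.array(pts)-g['rel'])@RM.T
pts=[[-.075,-.031,0],[-.075,-.031,.032],[.075,-.031,0],[.075,-.031,.032],[-.075,.031,0],[-.075,.031,.032],[.075,.031,0],[.075,.031,.032],[.087,0.016,.016],[.087,-.016,.016]]
for n,o,k,off in(('side3',(150,175),3,0),('top3',(150,110),3.75,450)):
    d=np.load(n+'.npz'); uv=cv2.projectPoints(f(pts),d['rvec'],d['tvec'],d['K'],None)[0][:,0]
    print(n,[(x.round(3).tolist(),u.round().tolist()) for x,u in zip(f(pts),(uv-o)*k+[off,0])])
rows(g['pf']+[0,0,.006],g['T'],6,.3)
E
python3 - <<'E'
import cv2
im=cv2.imread('pics/side3.png')[185:260,175:235]
cv2.imwrite('pics/m4.png',cv2.resize(im,(480,600),interpolation=cv2.INTER_CUBIC))
E
```

```text
side3 [([0.621, 0.14, 0.1], [164.0, 171.0]), ([0.589, 0.137, 0.1], [198.0, 177.0]), ([0.622, 0.14, 0.25], [151.0, 46.0]), ([0.59, 0.137, 0.25], [187.0, 51.0]), ([0.615, 0.201, 0.1], [144.0, 220.0]), ([0.584, 0.198, 0.1], [178.0, 225.0]), ([0.616, 0.202, 0.25], [128.0, 94.0]), ([0.584, 0.199, 0.25], [165.0, 99.0]), ([0.602, 0.186, 0.262], [151.0, 74.0]), ([0.604, 0.154, 0.262], [162.0, 49.0])]
top3 [([0.621, 0.14, 0.1], [709.0, 184.0]), ([0.589, 0.137, 0.1], [712.0, 218.0]), ([0.622, 0.14, 0.25], [692.0, 148.0]), ([0.59, 0.137, 0.25], [695.0, 185.0]), ([0.615, 0.201, 0.1], [643.0, 189.0]), ([0.584, 0.198, 0.1], [645.0, 223.0]), ([0.616, 0.202, 0.25], [619.0, 154.0]), ([0.584, 0.199, 0.25], [621.0, 191.0]), ([0.602, 0.186, 0.262], [636.0, 168.0]), ([0.604, 0.154, 0.262], [674.0, 165.0])]
dist 0.049 angle 0.4 per row rot [-0.      0.0004  0.0004]
[{"delta_pos": [-0.073, 0.003, 0.037], "rot": [-0.0, 0.0004, 0.0004], "jaw": 0.3}, {"delta_pos": [-0.073, 0.003, 0.037], "rot": [-0.0, 0.0004, 0.0004], "jaw": 0.3}, {"delta_pos": [-0.073, 0.003, 0.037], "rot": [-0.0, 0.0004, 0.0004], "jaw": 0.3}, {"delta_pos": [-0.073, 0.003, 0.037], "rot": [-0.0, 0.0004, 0.0004], "jaw": 0.3}, {"delta_pos": [-0.073, 0.003, 0.037], "rot": [-0.0, 0.0004, 0.0004], "jaw": 0.3}, {"delta_pos": [-0.073, 0.003, 0.037], "rot": [-0.0, 0.0004, 0.0004], "jaw": 0.3}]
```

View pics/m4.png

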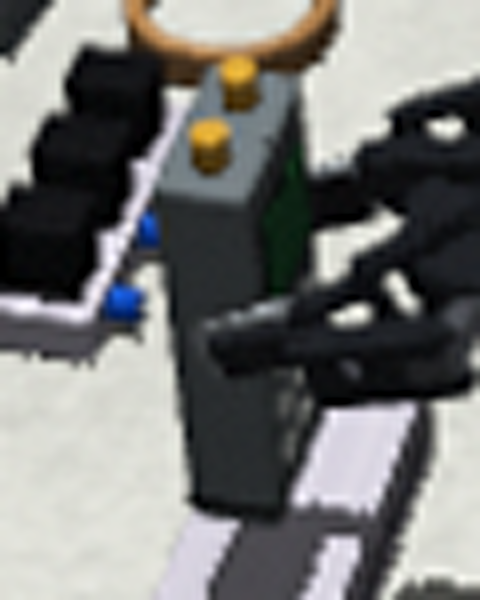

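The corner positions match the expected pose within about 1–2 px (a few mm), with at most about 2° of lean. Lowering.

Request:
play_rows(deltas=[{"delta_pos": [-0.073,0.003,0.037],"rot": [0,0,0],"jaw": 0.3},{"delta_pos": [-0.073,0.003,0.037],"rot": [0,0,0],"jaw": 0.3},{"delta_pos": [-0.073,0.003,0.037],"rot": [0,0,0],"jaw": 0.3},{"delta_pos": [-0.073,0.003,0.037],"rot": [0,0.001,0],"jaw": 0.3},{"delta_pos": [-0.073,0.003,0.037],"rot": [0,0.001,0],"jaw": 0.3},{"delta_pos": [-0.065,0.003,0.03],"rot": [0,0,0],"jaw": 0.3},{"delta_pos": [0,0,0],"rot": [0,0,0],"jaw": 0.3}])

```text
clock: 9.02
ee_pos: [0.5999, 0.166, 0.1351]
orientation: [[0.418, 0.089, 0.904], [0.037, -0.996, 0.081], [0.908, -0.0, -0.42]]
ft_force: [0.1, -0.3, -2.6]
grip_width: 0.0605
gripper_force: 78.1
```

Request:
play_rows(deltas=[{"delta_pos": [-0.018,0,0.008],"rot": [0,0,0],"jaw": 0.3},{"delta_pos": [-0.018,0,0.008],"rot": [0,0,0],"jaw": 0.3},{"delta_pos": [0,0,0],"rot": [0,0,0],"jaw": 0.3}])

```text
clock: 9.4
ee_pos: [0.6014, 0.1662, 0.1344]
orientation: [[0.412, 0.089, 0.907], [0.036, -0.996, 0.081], [0.911, -0.001, -0.413]]
ft_force: [-3.3, -1.2, 6.6]
grip_width: 0.0608
gripper_force: 78.8
```

```bash
python3 - <<'E'
from h import *
s=r.sense(); print(s['ee_pos'].round(4),s['ft_force'].round(1),s['moment'].round(2))
S=snap('side','side5')['color'];T=snap('top','top5')['color']
m=np.hstack([cv2.resize(S[200:275,175:235],(480,600),interpolation=cv2.INTER_CUBIC),cv2.resize(T[135:195,185:217],(320,600),interpolation=cv2.INTER_CUBIC)])
cv2.imwrite('pics/m5.png',m)
E
```

```text
[0.6014 0.1662 0.1344] [-3.3 -1.2  6.6] [ 0.12  0.19 -0.02]
```

View pics/m5.png

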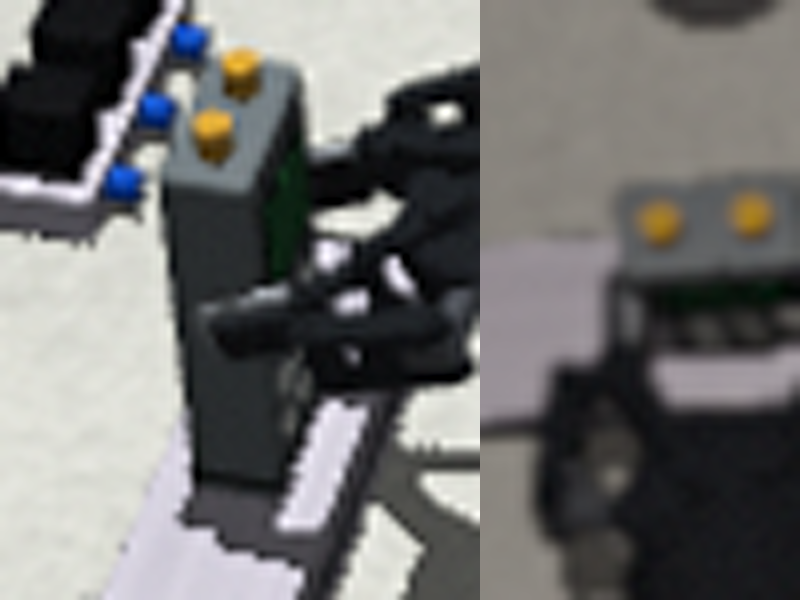

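The meter stands over the bar, its near bottom corners at about (195,480) and (280,490) in the crop. I'll compute the foot's offset from the riser edges.

```bash
python3 - <<'E'
from plan import *
S=np.load('side5.npz');T=np.load('top5.npz')
f=lambda p,s,o:(np.array(p,float)+.5)/s-.5+np.array(o)
b=f([(195,480),(280,490)],8,(175,200)); t=f([(163,180),(247,193)],8,(175,200)); 
C=np.array([.600,.2175,0])
rel=lambda X: np.c_[(X-C)@RX,(X-C)@RY].round(4).tolist()
for z in(.045,.050): print('bottom near corners in riser xy',z,rel(plane(S,b,z)))
for z in(.195,.2): print('top near corners',z,rel(plane(S,t,z)))
st=f([(240,52),(213,115)],8,(175,200)); tt=f([(752-480,214),(660-480,222)],10,(185,135))
X=tri(S,st,T,tt); print('stubs tri',X.round(4),rel(X[:,:3]))
# riser back edge & front edge pts in side view
e=f([(105,600),(170,450),(395,400),(315,590)],8,(175,200)); print('riser edges',rel(plane(S,e,.045)))
p,R=cur(); MT=np.load('grasp.npz'); RM=R@(RM0.T@MT['R']).T; print('fk foot',(p+RM@(np.array([-.075,0,.016])-MT['rel'])).round(4),'meter x',RM[:,0].round(3))
E
```

```text
bottom near corners in riser xy 0.045 [[0.0182, -0.0262], [-0.0116, -0.028]]
bottom near corners in riser xy 0.05 [[0.0164, -0.0219], [-0.0133, -0.0238]]
top near corners 0.195 [[0.014, -0.0183], [-0.0138, -0.0183]]
top near corners 0.2 [[0.0119, -0.0133], [-0.0157, -0.0134]]
stubs tri [[0.6082 0.1529 0.2112 0.0012]
 [0.6052 0.1828 0.2106 0.0013]] [[0.0025, -0.065], [0.0022, -0.035]]
riser edges [[0.031, 0.0315], [0.0309, -0.0376], [-0.0387, -0.0773], [-0.036, 0.0124]]
fk foot [0.6079 0.1669 0.0523] meter x [-0.009  0.003  1.   ]
```

The foot is 3 mm off the riser's centre line and about 50 mm from its middle, standing near upright and in contact. Easing the grip so it settles, then opening.

Request:
play_rows(deltas=[{"delta_pos": [0,0,0],"rot": [0,0,0],"jaw": 0.3},{"delta_pos": [-0.01,0,0.004],"rot": [0,0,0],"jaw": 0.3},{"delta_pos": [0,0,0],"rot": [0,0,0],"jaw": 0.3}], squeeze=20)

```text
clock: 9.88
ee_pos: [0.6019, 0.1663, 0.1344]
orientation: [[0.41, 0.089, 0.908], [0.036, -0.996, 0.081], [0.912, -0.001, -0.411]]
ft_force: [-5.9, -0.9, 9.7]
grip_width: 0.0602
gripper_force: 79.2
```

Request:
play_rows(deltas=[{"delta_pos": [0,0,0],"rot": [0,0,0],"jaw": 0.74},{"delta_pos": [0,0,0],"rot": [0,0,0],"jaw": 0.78},{"delta_pos": [0,0,0],"rot": [0,0,0],"jaw": 0.85},{"delta_pos": [0,0,0],"rot": [0,0,0],"jaw": 0.92},{"delta_pos": [0,0,0],"rot": [0,0,0],"jaw": 1},{"delta_pos": [0,0,0],"rot": [0,0,0],"jaw": 1}])

```text
clock: 10.62
ee_pos: [0.5999, 0.1661, 0.1307]
orientation: [[0.417, 0.089, 0.904], [0.037, -0.996, 0.081], [0.908, -0.0, -0.419]]
ft_force: [-0.1, -0.8, 0.3]
grip_width: 0.0852
gripper_force: 0.0
```

```bash
python3 - <<'E'
from path import *
p,R=cur(); s=r.sense(); print(s['joints'].round(3),s['grip_width'])
S=snap('side','side6')['color'];T=snap('top','top6')['color']
m=np.hstack([cv2.resize(S[200:275,175:235],(480,600),interpolation=cv2.INTER_CUBIC),cv2.resize(T[135:195,185:217],(320,600),interpolation=cv2.INTER_CUBIC)])
cv2.imwrite('pics/m6.png',m)
for tgt in (p-.08*R[:,2],p-.1*R[:,2]+[0,0,-.02]):
    print(tgt,ik(tgt,R,s['joints']))
E
```

```text
[ 0.088  0.123  2.262  3.138  0.381 -1.567] 0.08518039805340384
[0.52755142 0.15961091 0.1642277 ] (array([ 0.08732111, -0.15280315,  2.44118359,  3.13544752,  0.2853625 ,
       -1.56524032]), np.float64(2.1676541109763853e-19))
[0.50946295 0.15799265 0.15260556] (array([ 0.08720686, -0.16758456,  2.48403197,  3.13564555,  0.31342947,
       -1.56552742]), np.float64(1.1394332672408447e-21))
```

View pics/m6.png

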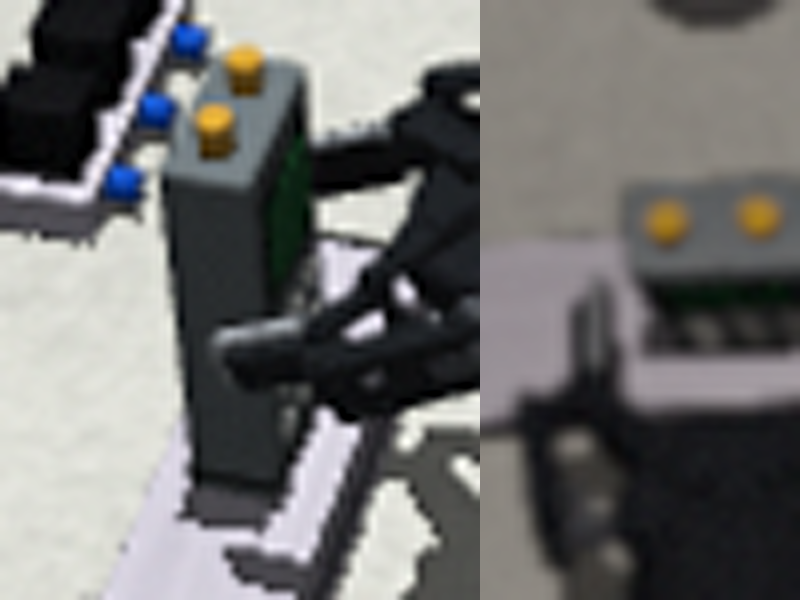

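The meter stands free with both fingers clear of its sides. Backing straight out along the tool axis.

Request:
play_rows(deltas=[{"delta_pos": [0,0,-0.06],"rot": [0,0,0],"jaw": 1},{"delta_pos": [0,0,-0.12],"rot": [0,0,0],"jaw": 1},{"delta_pos": [0,0,-0.15],"rot": [0,0,0],"jaw": 1},{"delta_pos": [0,0,-0.15],"rot": [0,0,0],"jaw": 1},{"delta_pos": [0,0,-0.15],"rot": [0,0,0],"jaw": 1},{"delta_pos": [0,0,-0.12],"rot": [0,0,0],"jaw": 1},{"delta_pos": [0,0,0],"rot": [0,0,0],"jaw": 1}])

```text
clock: 11.6
ee_pos: [0.5315, 0.16, 0.1625]
orientation: [[0.416, 0.089, 0.905], [0.037, -0.996, 0.081], [0.908, -0.0, -0.418]]
ft_force: [-0.1, 0.0, -0.2]
grip_width: 0.0856
gripper_force: 0.0
```

```bash
python3 - <<'E'
from h import *
s=r.sense(); print(s['ft_force'].round(1),s['joints'].round(3))
S=snap('side','side7')['color'];T=snap('top','top7')['color']
m=np.hstack([cv2.resize(S[190:290,165:245],(480,600),interpolation=cv2.INTER_CUBIC),cv2.resize(T[135:195,185:217],(320,600),interpolation=cv2.INTER_CUBIC)])
cv2.imwrite('pics/m7.png',m)
E
```

```text
[-0.1  0.  -0.2] [ 0.087 -0.136  2.431  3.136  0.293 -1.565]
```

View pics/m7.png

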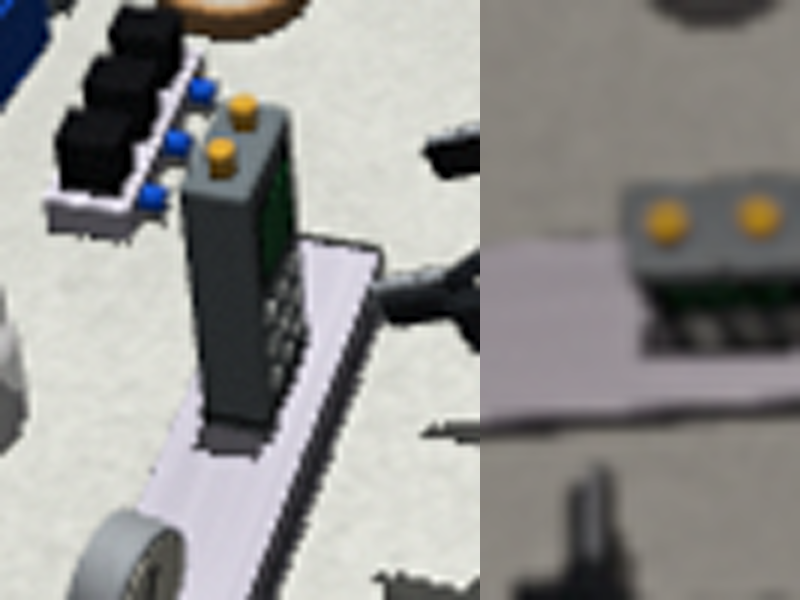

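The meter stands alone on the bar, stubs up and display towards the robot. Its near bottom corners are at about (203,418) and (270,430) in the crop, and the fingers are well away. I'll do a last numeric check, then hand in.

```bash
python3 - <<'E'
from plan import *
S=np.load('side7.npz');T=np.load('top7.npz')
f=lambda p,s,o:(np.array(p,float)+.5)/s-.5+np.array(o)
C=np.array([.600,.2175,0]); rel=lambda X: np.c_[(X-C)@RX,(X-C)@RY].round(4)
b=rel(plane(S,f([(203,418),(270,430)],6,(165,190)),.045))
X=tri(S,f([(243,103),(220,148)],6,(165,190)),T,f([(760-480,214),(667-480,221)],10,(185,135)))
t=rel(X[:,:3]); print(b.tolist(),X.round(3).tolist(),t.tolist())
d=X[1,:3]-X[0,:3]; print('yaw vs riser deg',np.rad2deg(np.arctan2(d@-RX,d@RY)))
if abs(b[:,0].mean())<.014 and abs(t[:,0].mean())<.014: print(r.sign_off())
E
```

```text
[[0.0199, -0.027], [-0.0122, -0.0265]] [[0.609, 0.151, 0.207, 0.002], [0.606, 0.181, 0.208, 0.001]] [[0.0027, -0.0673], [0.0029, -0.0369]]
yaw vs riser deg -0.4561295580331819
the job is handed in; nothing more can be done
None
```

The job is handed in: by my last measurement the meter stands upright on the riser, about 3–4 mm off its centre line and 50–55 mm from its middle, with the display facing squarely out over the front and the gripper clear; `sign_off` returned no verdict.

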